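# Press a serum-bottle stopper home in the locking clamp

## Task

Slide the small amber bottle along the clamp's plate until it sits fully home in the V-block under the jaw, then press the clamp's handle down over centre, so that the jaw pushes the stopper fully into the neck, and firmly home on its stop without forcing it. Let go and leave the clamp locked on its own for two seconds so that the stopper settles, then flick up the release lever so that the jaw springs open and the bottle is free, still upright in the V-block. Treat the glass gently, press the stopper only with the clamp, and leave the other glassware alone.

Things in the scene. Friction and masses are not known exactly. Their poses are not given: they have to be found in the camera images.
- clamp: Locking pliers upright on a dark steel plate (8 mm thick, bolted down). Origin under the bottle's seat, on the bench; x runs from the open mouth to the rear of the handles, y across, z up. The plate spans x -95 to 212, y -55 to 55 mm. The fixed lower handle and its feet lie along x = 60 to 212 mm, below 56 mm; only the stop bolt (x = 188, y = 9 mm, 10 mm wide) stands up to the handle.
- nest (a point): Where the seated bottle's axis stands: a point on the plate's top face, 8 mm above the bench; axes as the clamp's. The bottle is slid to it in +x. Behind it an aluminium V-block, 26 mm high, opens to -x: two upright faces at 45 degrees that touch the bottle's wall when it is home. Its front edges lie at x = 1 mm, y = +-23 mm.
- bottle_mid (a point): Amber glass serum bottle, paper label, 34 mm wide up to 38 mm height, then shoulder and 20 mm neck, 58 mm tall without stopper, 80 to 150 g. This point is on its axis 20 mm above its foot. It starts standing on the plate before the V-block, 40 to 65 mm from home. Over the seat the jaw hangs low: push it low down with the gripper tilted 30 to 40 degrees back from the mouth.
- stopper (a joint): Dark stopper (flange 19 mm wide, 4 mm thick) in the bottle's neck: how far the flange stands above the rim in m; 0 = fully home, 0.004 to 0.006 at the start. It slides stiffly (about 18 N) and stays where it is pushed.
- pad (a point): Centre of the lower face of the jaw's round sprung pad, 20 mm wide, which comes down on the stopper; 93 mm above the bench when open. The steel jaw arm, 14 to 22 mm wide, runs above the clamp's x axis from 11 mm before this point back to the handle, 85 to 155 mm above the bench when open.
- jaw (a joint): Angle of the jaw in rad: 0 = fully open, held by its return spring; 0.30 to 0.36 when locked on the bottle.
- handle_grip (a point): On the top face of the moving handle, 14 mm before its rear end, mid-width (22 mm wide, steel). x axis: along the handle to the rear; z: square to its top. Open, about 169 mm above the bench, sloping up to the rear. Pressed down it swings about a pin some 107 mm towards the mouth. It takes 3 to 12 N, most where the stopper slides, then drops on to its stop, nearly level.
- handle: The moving handle itself; origin on its pin in the jaw's tail, about which it swings (the pin itself moves 9 mm to the mouth and 4 mm up as the jaw closes). The grip point ends 62 to 76 mm below its open height on a stop bolt just past dead centre; the bolt is set differently each time and the handle is rigid on it, so find it by feel and press the handle home on it with 12 to 25 N.
- release_tab (a point): Centre of the release lever's tail: a dark tab 14 mm wide (clamp y), 30 mm long (along x, to the rear), 8 mm thick, sticking out under the handle's rear end. Locked: nearly level, 72 to 86 mm above the bench, free beside it and below it to 56 mm. Lifting it (2 to 8 N) pushes the link back over centre; handle and tab then spring up 90 to 105 mm in all as the jaw opens.
- release (a joint): Angle of the release lever against the handle in rad: about 0 at rest, grows as its tail is lifted about a pin 62 mm before and 5 mm below the tab's centre; the clamp lets go at 0.25 to 0.4. The tail must turn as it rises: lifted in a stiff grip that holds it level, it only drags the handle.
- done_bottle: A finished bottle of the same kind, its stopper home, standing on the bench: a bystander. Origin at the centre of its foot.
- flask: Conical glass flask with a foil cap, 82 mm wide, 128 mm tall, on the bench: a bystander. Origin at the centre of its foot.
- reagent: White plastic reagent bottle, 68 mm wide, 160 mm tall, on the bench: a bystander. Origin at the centre of its foot.
There are look-alikes about, which are no part of the job. Leave any red look-alike of the part that bears bottle_mid alone.

How it is judged (in metres and radians):
On the way, in this order (a step that is already met when the one before it is completed fails the run):
1. the bottle stands home in the V-block, its stopper still proud (horizontal distance between bottle_mid and nest below 0.0025 m and angle between bottle_mid's own z axis and vertical below 0.08 rad and value of joint stopper above 0.002 m and value of joint jaw below 0.1 rad), for 0.2 s.
2. the handle is past dead centre and pressed firmly (over 8 N) home on its stop, the jaw closed on the stopper (contact force between the fingers and handle_c2 above 8 N and height (world z) of handle_grip below 0.108 m and value of joint jaw above 0.29 rad), for 0.1 s.
3. the clamp is locked on the bottle by itself with the stopper home, untouched by the robot, for 1.5 s (value of joint jaw above 0.29 rad and value of joint stopper below 0.0008 m and horizontal distance between bottle_mid and nest below 0.004 m and contact force between the fingers and clamp below 0.3 N), for 1.5 s.
4. the release lever is lifted (value of joint release above 0.15 rad).
At the end, for the whole second after the job is handed in: the jaw is fully open (within 0.05 rad), the stopper is home (within 0.8 mm), and the bottle stands upright (within 0.08 rad) in the V-block (axis within 5 mm of its seat) (value of joint jaw below 0.05 rad and value of joint stopper below 0.0008 m and horizontal distance between bottle_mid and nest below 0.005 m and angle between bottle_mid's own z axis and vertical below 0.08 rad); the robot touches nothing.
It fails at once if the glass bottle is pushed or squeezed with more than 15 N (contact force between the fingers and bottle above 15 N).
It fails at once if the bottle is tipped (angle between bottle_mid's own z axis and vertical above 0.3 rad).
It fails at once if the clamp's handle is forced: pressed with more than 30 N (contact force between the fingers and handle_c2 above 30 N).
It fails at once if other glassware is disturbed (distance of any of done_bottle, flask, reagent from where it was at the start of the episode above 0.02 m).
It also fails if it takes over 67 s, if anything falls off the work surface, if the arm or the gripper's body presses on something with over 40 N, if the wrist force passes 120 N, or if a joint passes its speed limit or range.

## Robot

A 6-joint arm with a two-finger parallel gripper is mounted at the origin on the work surface. World frame = base frame: x ahead of the robot, y to its left, z up, the work surface at z = 0. Lengths are in mm, angles in rad, forces in N, time in s.
With the tool pointing down it reaches from about 275 to 1000 mm from the base axis. Payload 8.4 kg.
Tool frame: the origin (TCP) lies on the centre line of the jaws, within the pads' length; the fingertips stand 14 mm ahead of it and the grasp point (between the pads) lies 5 mm behind it; z points along the fingers, y is the line along which they close (so a half turn about z gives the same grasp; the last joint's range is limited). The gripper opens to 85 mm and grips with 20 to 120 N. Pads are 22 mm wide; open, the fingers measure 114 mm over their backs; the gripper's body (76 mm by 85 mm) begins 54 mm behind the grasp point. The pads swing forward as they close: fully open they stand 13 mm farther back than shut.
Start: joints at [1.173, 0.353, 1.633, -0, 1.155, -0.002], TCP at [240.965, 576.683, 206.481] pointing down, gripper open.
Joint ranges: [-2.63, 2.63], [-0.92, 2.1], [0.06, 2.66], [-1.3, 4.44], [0, 2.69], [-3.02, 3.02]. Speed limits (rad/s): [2.22, 2.22, 2.79, 3.14, 3.14, 3.14].

## Interface

Orientations are given as [roll, pitch, yaw] about the fixed x, y, z axes, in that order (R = Rz(yaw) Ry(pitch) Rx(roll)).
In Python, from rig import r gives the robot as it stands.
- The arm moves only by the tool step_arm, never from a script. Its argument "plan" is text: rows parted by semicolons, each of 7 numbers parted by spaces: the turn, a rotation vector about the world's x, y, z in degrees, then the shift along the world's x, y, z in mm, then the closure in counts, from 0 (fully open) to 255 (shut). In form: rx ry rz x y z hand; .... A call has 1 to 8 rows; each row is the pose to reach, as a shift and turn from the pose commanded when the call began; what a row does not reach only later rows make up. A row lasts 1/10 s, in which the tool goes at most 50 mm and 8.59 degrees, less where a joint would pass 70% of its speed; a pose out of reach is approached as far as the arm can. A call with a gripper value outside its range is refused whole. The fingers move at their own pace and stop on an object; "force" is the grip in N (left out, the last holds). Time passes only in rows, so rows that repeat a pose let the fingers close. It gives the time, the measured TCP pose, the force, the opening and the grip force at its end, in the units of the state.
- r.sense(): the state, without advancing time (a new reading comes with each control period).
- r.grab_frame(name): name is "side" or "top"; returns (picture, depth): 384x512x3 uint8, red, green, blue; 384x512 float32, mm along the optical axis (not along the pixel's ray), 0 where there is no reading.
- r.get_calibration(name): a dict with "K" (3x3 intrinsics, pixels), "world_from_camera" (4x4, takes a point from camera to world coordinates). Camera axes: x right, y down, z forward; pixel columns grow to the right and rows downward; lengths in mm; the calibration is good to about 2 mm. A picture is of the moment at which its call begins. get_calibration takes no time and is no camera call.
- r.sign_off(): hands the job in; it is judged then, once.
The state is a dict: "clock": time; "qpos": joint angles; "qvel": joint speeds; "joint_efforts": joint torques, N m; "eef_pos": TCP position; "tcp_rot": TCP orientation; "contact_force": force on the tool from outside, world axes, zero at the start; "wrist_torque": the same for the moment, N m; "opening": opening from 0.0 (shut) to 1.0 (fully open); "grasp_force": force on a finger pad.
Only numpy, scipy, OpenCV 4.12 (cv2) and the standard library are available. Lean on these libraries where they do the work, as an engineer would, in place of code of your own. Each camera call takes 0.05 s, during which the arm holds its last target. There are 200 camera calls.

## Working session

There is one attempt and no reset: what is moved stays moved. The work goes in short steps, Python scripts to look and compute and a tool call to move; the robot and the scene stay as the last step left them, time stands still between calls to the robot, and variables do not carry over. Pictures are saved under pics/ and viewed, at most 10 in all, crops included, and the job is handed in when it is done.

Besides the shell and the picture viewer there is one more tool, called as a command line: name --argument value ..., lists and objects as JSON in quotes. step_arm: Moves the arm, as the interface text tells. Its arguments: {"type":"object","properties":{"plan":{"type":"string"},"force":{"type":"number"}},"required":["plan"]}

```bash
mkdir -p pics
cat > h.py <<'E'
import numpy as np,cv2
from rig import r
def grab(n,tag):
    p,d=r.grab_frame(n); cv2.imwrite(f'pics/{tag}.png',p[:,:,::-1]); np.save(f'pics/{tag}.npy',d); np.save(f'pics/{tag}_rgb.npy',p); return p,d
def world(n,d):
    c=r.get_calibration(n);K=c['K'];T=c['world_from_camera']
    v,u=np.mgrid[:d.shape[0],:d.shape[1]]
    P=np.stack([(u-K[0,2])/K[0,0]*d,(v-K[1,2])/K[1,1]*d,d],-1)
    return P@np.array(T)[:3,:3].T+np.array(T)[:3,3]
E
python3 - <<'E'
from h import *
for n in('side','top'):
    p,d=grab(n,n+'0'); print(n,r.get_calibration(n))
print(r.sense())
a=cv2.imread('pics/side0.png');b=cv2.imread('pics/top0.png')
E
```

```text
side {'K': array([[370.24873544,   0.        , 250.54253641],
       [  0.        , 370.24873544, 186.83933552],
       [  0.        ,   0.        ,   1.        ]]), 'world_from_camera': array([[-7.38981473e-01, -3.89943161e-01,  5.49409423e-01,
         1.55057152e+02],
       [-6.73696049e-01,  4.35350299e-01, -5.97163086e-01,
         3.87451617e+02],
       [-6.32589579e-03, -8.11427414e-01, -5.84418972e-01,
         5.69436724e+02],
       [ 0.00000000e+00,  0.00000000e+00,  0.00000000e+00,
         1.00000000e+00]])}
top {'K': array([[486.11436661,   0.        , 252.92748736],
       [  0.        , 486.11436661, 190.64242793],
       [  0.        ,   0.        ,   1.        ]]), 'world_from_camera': array([[-6.44120531e-02, -9.75617382e-01,  2.09813752e-01,
         3.50801372e+02],
       [-9.97907399e-01,  6.41614342e-02, -8.00831156e-03,
        -6.59237189e+01],
       [-5.64890330e-03, -2.09890528e-01, -9.77708574e-01,
         1.09602563e+03],
       [ 0.00000000e+00,  0.00000000e+00,  0.00000000e+00,
         1.00000000e+00]])}
{'clock': 0.1, 'qpos': array([ 1.17260273e+00,  3.53575304e-01,  1.63403064e+00, -3.56950058e-06,
        1.15521862e+00, -2.40110455e-03]), 'qvel': array([ 0.00091829, -0.00153324, -0.00197937, -0.00196154,  0.00058303,
        0.00097649]), 'joint_efforts': array([-2.79986398e-04, -6.06357336e+01, -3.42817640e+01,  9.95217647e-05,
        3.98250108e-03, -6.20188402e-06]), 'eef_pos': array([240.7907078 , 576.26951181, 205.85148265]), 'tcp_rot': array([-3.14036074e+00,  3.05945014e-07,  2.74580161e+00]), 'contact_force': array([-0.42118225,  0.21841661,  0.83042781]), 'wrist_torque': array([-0.0442683 , -0.02656155, -0.01355879]), 'grasp_force': 0.0, 'opening': 1.0003867855303687}
```

View pics/side0.png

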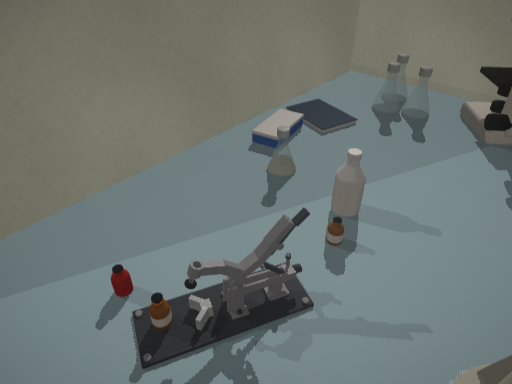

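View pics/top0.png

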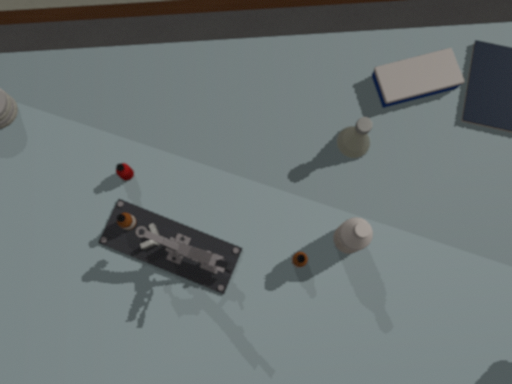

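The side view shows the clamp with its mouth to the left. The amber bottle is on the plate at about (160,312), the red look-alike at (122,281), and the done bottle at (336,232). In the top view the plate's corners are near (118,202), (241,247), (222,290) and (100,242), with the bottle at (126,221).

```bash
cat > m.py <<'E'
from h import *
def ray(n,u,v,z):
    c=r.get_calibration(n);K=c['K'];T=np.array(c['world_from_camera'])
    w=T[:3,:3]@np.array([(u-K[0,2])/K[0,0],(v-K[1,2])/K[1,1],1]); return T[:3,3]+w*(z-T[2,3])/w[2]
E
python3 - <<'E'
from m import *
d=np.load('pics/top0.npy');p=np.load('pics/top0_rgb.npy');W=world('top',d)
print('bench z',np.median(W[300:340,50:90,2]))
g=p.max(2)
m=((g<75)&(abs(W[...,2]-8)<5)).astype(np.uint8); m[:190]=0;m[300:]=0;m[:,:90]=0;m[:,250:]=0
m=cv2.morphologyEx(m,cv2.MORPH_CLOSE,np.ones((25,25)))
pts=[c for c in cv2.findContours(m,0,2)[0]];c=max(pts,key=cv2.contourArea)
wp=np.array([ray('top',u,v,8)[:2] for u,v in c[:,0]],np.float32)
(cx,cy),(w,h),a=cv2.minAreaRect(wp);print('rect',cx,cy,w,h,a)
bx=cv2.boxPoints(((cx,cy),(w,h),a));print(bx)
# clamp axis
k=np.deg2rad(a) if w>h else np.deg2rad(a+90)
ex=np.array([np.cos(k),np.sin(k)]); ex*= -np.sign(ex[1])
ey=np.array([-ex[1],ex[0]]); o=np.array([cx,cy])-58.5*ex
print('ex',ex,'yaw',np.arctan2(ex[1],ex[0]),'origin',o)
np.save('clamp.npy',np.r_[o,ex])
# clouds in clamp frame
for n in('top','side'):
    dd=np.load(f'pics/{n}0.npy');Q=world(n,dd).reshape(-1,3);rgb=np.load(f'pics/{n}0_rgb.npy').reshape(-1,3).astype(int)
    L=np.c_[(Q[:,:2]-o)@ex,(Q[:,:2]-o)@ey,Q[:,2]]
    s=(L[:,0]>-95)&(L[:,0]<-20)&(abs(L[:,1])<50)&(L[:,2]>14)&(L[:,2]<75)
    print(n,'bottle n',s.sum())
    for z0,z1 in((15,38),(38,50),(55,75)):
        t=s&(L[:,2]>z0)&(L[:,2]<z1)&(dd.ravel()>0)
        if t.sum():print(z0,z1,t.sum(),np.percentile(L[t],[2,50,98],axis=0).round(1).tolist())
    t=(L[:,0]>-15)&(L[:,0]<260)&(abs(L[:,1])<14)&(L[:,2]>60)
    for x in range(-15,230,10):
        q=t&(L[:,0]>=x)&(L[:,0]<x+10)
        if q.sum():print(x,q.sum(),np.percentile(L[q,1],[5,50,95]).round(1),np.percentile(L[q,2],[5,50,98]).round(1))
E
```

```text
bench z -0.48353809898139843
rect 471.55328369140625 120.15278625488281 304.74151611328125 109.00516510009766 64.37373352050781
[[356.51166    6.342407]
 [454.7945   -40.80224 ]
 [586.5949   233.96317 ]
 [488.31207  281.10782 ]]
ex [-0.43249914 -0.90163435] yaw -2.018059051855491 origin [496.85448317 172.8983956 ]
top bottle n 228
15 38 43 [[-48.8, -3.0, 17.4], [-34.3, 11.8, 29.3], [-31.9, 29.6, 37.7]]
38 50 55 [[-59.9, -2.7, 38.4], [-39.6, 12.7, 47.2], [-32.8, 29.0, 49.9]]
55 75 63 [[-57.5, 4.3, 55.4], [-45.0, 13.2, 71.5], [-39.0, 22.7, 74.8]]
-5 4 [-6.8 -3.2  0.8] [ 95.2  98.6 123. ]
5 26 [-7.  1.  9.] [130.3 135.9 139.9]
15 58 [-8.   1.4 10.7] [132.1 135.  138.7]
25 41 [-5.6  1.4  8.1] [127.3 131.1 135.5]
35 39 [-5.   0.7  7.4] [124.3 127.8 131.6]
45 37 [-5.4  1.4  7.3] [119.9 124.4 129.3]
55 38 [-5.2  0.9  7.5] [117.8 120.5 125.5]
65 60 [-11.9   0.7  12.3] [ 64.1 114.5 122.2]
75 64 [-12.5  -0.4  12.1] [ 67.  106.  115.9]
85 59 [-12.   -0.2  10.9] [ 64.   99.2 105.3]
95 54 [-9.7  0.5 11.3] [ 91.1 102.4 107.2]
105 49 [-8.6  1.2 11.4] [104.1 109.  114. ]
115 47 [-8.4  1.6 11.1] [111
[... 981 characters left out ...]
 62.5 104.8 121.3]
75 170 [-12.1  -5.2   5.7] [ 66.7  87.7 115.1]
85 143 [-12.7  -5.9   5.8] [ 63.6  89.7 106.8]
95 118 [-11.   -6.   10.5] [ 72.9  98.5 104.3]
105 115 [-9.7 -5.3 10.6] [ 90.7 105.7 110.8]
115 118 [-10.1  -5.2  10.5] [ 97.3 112.3 118.8]
125 148 [-10.7  -7.3  10.1] [ 95.7 120.5 129.4]
135 175 [-9.6 -3.3 11. ] [ 85.8 131.5 143.9]
145 181 [-9.9 -2.8  9.4] [ 75.2 144.3 155.1]
155 197 [-9.9 -5.3 10.1] [ 67.1 154.3 165.8]
165 169 [-9.9 -2.4 10.9] [ 65.9 166.9 176.8]
175 90 [-9.5 -3.1 10.2] [145.5 172.7 179.1]
185 102 [-5.7  5.9 12.6] [ 64.6 156.3 171.8]
195 76 [-5.9 -0.5  8. ] [168.3 174.9 181.1]
205 54 [-5.6 -1.4  7.9] [176.4 183.1 186.4]
215 2 [-3.7 -2.3 -0.8] [180.6 181.4 182.4]
```

```bash
cat >> m.py <<'E'
from scipy.spatial.transform import Rotation as Ro
c_=np.load('clamp.npy'); 
O=c_[:2];EX=np.r_[c_[2:],0];EX/=np.linalg.norm(EX);EZ=np.array([0,0,1.]);EY=np.cross(EZ,EX)
O=O+1.0*EY[:2]  # jaw midline offset
def c2w(x,y,z): return np.r_[O,0]+x*EX+y*EY+z*EZ
def w2c(p): q=np.asarray(p)-np.r_[O,0]; return np.array([q@EX,q@EY,q[2]])
def rot(z,y): # tool axes in clamp coords
    C=np.c_[EX,EY,EZ]; z=C@np.array(z,float);z/=np.linalg.norm(z); y=C@np.array(y,float);y-=z*(y@z);y/=np.linalg.norm(y)
    return np.c_[np.cross(y,z),y,z]
def go(R,tip,ahead=14): # print delta from measured pose for fingertip at clamp coords
    s=r.sense();Rc=Ro.from_euler('xyz',s['tcp_rot'])
    dv=(Ro.from_matrix(R)*Rc.inv()).as_rotvec(degrees=True); t=c2w(*tip)-ahead*R[:,2]
    print('turn',dv.round(1),'shift',(t-s['eef_pos']).round(1),'tcp target',t.round(1))
def st():
    s=r.sense();R=Ro.from_euler('xyz',s['tcp_rot']).as_matrix();C=np.c_[EX,EY,EZ]
    print('t',round(s['clock'],2),'tip',w2c(s['eef_pos']+14*R[:,2]).round(1),'z',(C.T@R[:,2]).round(3),'y',(C.T@R[:,1]).round(3),'F',(C.T@s['contact_force']).round(2),'open',round(s['opening'],3),'q',s['qpos'].round(2))
a=np.deg2rad(35);PUSH=[[np.sin(a),0,-np.cos(a)],[0,1,0]]
E
python3 - <<'E'
from m import *
print('red',w2c(ray('top',125,172,55)),'done',w2c(ray('top',300,259,60)))
for s in(1,-1):
    go(rot(PUSH[0],[0,s,0]),(-95,11.5,60))
st()
E
```

```text
red [-88.80537694 109.46277237  55.        ] done [337.61088803  74.65080095  60.        ]
turn [-36.5 -14.  -89.7] shift [ 311.9 -315.9 -134.4] tcp target [552.7 260.4  71.5]
turn [-13.6  36.   84.1] shift [ 311.9 -315.9 -134.4] tcp target [552.7 260.4  71.5]
t 0.1 tip [-252.9 -406.3  191.9] z [ 0.001  0.    -1.   ] y [-0.999 -0.051 -0.001] F [-0.01 -0.47  0.83] open 1.0 q [ 1.17  0.35  1.63 -0.    1.16 -0.  ]
```

step_arm --plan "-36.5 -14 -89.7 300 -310 -60 195;-36.5 -14 -89.7 300 -310 -60 195;-36.5 -14 -89.7 300 -310 -60 195;-36.5 -14 -89.7 300 -310 -60 195;-36.5 -14 -89.7 300 -310 -60 195;-36.5 -14 -89.7 300 -310 -60 195;-36.5 -14 -89.7 300 -310 -60 195;-36.5 -14 -89.7 300 -310 -60 195" --force 20

```text
clock: 0.9
eef_pos: [517.4, 290.6, 150.9]
tcp_rot: [-3.022, 0.443, 1.647]
contact_force: [0.1, 0.4, -1.0]
opening: 0.236
grasp_force: 0.0
```

```bash
python3 -c "
from m import *
st();go(rot(PUSH[0],[0,1,0]),(-105,11.5,60))"
```

```text
t 0.9 tip [-109.   -31.9  138.4] z [ 0.428  0.109 -0.897] y [-0.452  0.885 -0.108] F [-0.37 -0.1  -0.95] open 0.236 q [ 0.68  0.57  1.51 -0.29  1.43  0.73]
turn [-10.7  -4.1 -26.5] shift [ 39.6 -21.2 -79.5] tcp target [557.  269.4  71.5]
```

step_arm --plan "-10.7 -4.1 -26.5 39.6 -21.2 -40 195;-10.7 -4.1 -26.5 39.6 -21.2 -79 195;-10.7 -4.1 -26.5 39.6 -21.2 -79 195;-10.7 -4.1 -26.5 39.6 -21.2 -79 195;-10.7 -4.1 -26.5 39.6 -21.2 -79 195;-10.7 -4.1 -26.5 39.6 -21.2 -79 195"

```text
clock: 1.5
eef_pos: [556.0, 270.8, 72.1]
tcp_rot: [-3.14, 0.61, 1.131]
contact_force: [-1.0, -0.2, 0.4]
opening: 0.237
grasp_force: 0.0
```

Run:
```python
from m import *
p,d=grab('top','top1');p,d=grab('side','side1')
a=cv2.imread('pics/side1.png')[150:370,80:330];b=cv2.imread('pics/top1.png')[170:320,60:260]
a=cv2.resize(a,None,fx=1.8,fy=1.8,interpolation=2);b=cv2.resize(b,None,fx=1.7,fy=1.7,interpolation=2)
o=np.zeros((max(a.shape[0],b.shape[0]),a.shape[1]+b.shape[1],3),np.uint8);o[:a.shape[0],:a.shape[1]]=a;o[:b.shape[0],a.shape[1]:]=b
cv2.imwrite('pics/c1.png',o);st();go(rot(PUSH[0],[0,1,0]),(-88,11.5,17.5))
```

```text
t 1.6 tip [-106.     9.9   61.3] z [ 0.572  0.003 -0.82 ] y [-0.006  1.    -0.001] F [-0.66  0.51  0.56] open 0.237 q [ 0.62  0.8   1.34 -0.28  1.55  1.14]
turn [-0.1 -0.  -0.3] shift [ -6.3 -16.9 -43.9] tcp target [549.7 254.1  29. ]
```

View pics/c1.png

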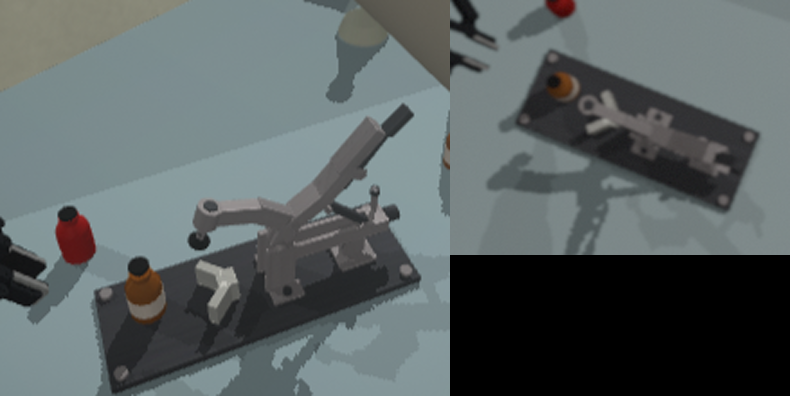

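The side crop shows the gripper left of the plate, the bottle at (145,290) and the V-block at (220,290). In the top crop the fingers look farther from the plate than I computed, so I'll check that against the depth.

Run:
```python
from m import *
s=r.sense();R=Ro.from_euler('xyz',s['tcp_rot']).as_matrix();tip=s['eef_pos']+14*R[:,2]
for n in('top','side'):
    c=r.get_calibration(n);K=c['K'];T=np.linalg.inv(c['world_from_camera'])
    for q in(tip,c2w(-95,55,8),c2w(-95,-55,8)):
        e=K@(T[:3,:3]@q+T[:3,3]);print(n,q.round(),(e[:2]/e[2]).round(1))
    d=np.load(f'pics/{n}1.npy');W=world(n,d).reshape(-1,3);L=np.array([w2c(x) for x in W])
    t=(L[:,0]<-60)&(L[:,0]>-190)&(abs(L[:,1]-10)<60)&(L[:,2]>25)&(L[:,2]<160)&(d.ravel()>0)
    idx=np.where(t)[0];o=idx[np.argsort(-L[idx,0])]
    f=[i for i in o if not(L[i,0]>-66 and abs(L[i,1]-11)<22 and L[i,2]<80)][:12]
    print(n,[(L[i].round().tolist(),(i%512,i//512)) for i in f])
```

```text
top [553. 264.  61.] [ 97.5 209.8]
top [588. 234.   8.] [117.8 197.6]
top [489. 282.   8.] [ 96.9 242.2]
top [([-122.0, -2.0, 100.0], (np.int64(82), np.int64(209))), ([-122.0, -5.0, 103.0], (np.int64(81), np.int64(210))), ([-122.0, -3.0, 105.0], (np.int64(81), np.int64(209))), ([-123.0, 21.0, 99.0], (np.int64(87), np.int64(199))), ([-123.0, -0.0, 101.0], (np.int64(82), np.int64(208))), ([-123.0, 26.0, 98.0], (np.int64(88), np.int64(197))), ([-123.0, 22.0, 105.0], (np.int64(86), np.int64(198))), ([-123.0, 20.0, 102.0], (np.int64(86), np.int64(199))), ([-123.0, -1.0, 105.0], (np.int64(81), np.int64(208))), ([-123.0, 23.0, 99.0], (np.int64(87), np.int64(198))), ([-124.0, 24.0, 104.0], (np.int64(86), np.int64(197))), ([-124.0, -6.0, 108.0], (np.int64(79), np.int64(210)))]
side [553. 264.  61.] [120.4 314.7]
side [588. 234.   8.] [130.3 310.6]
side [489. 282.   8.] [139.5 366.8]
side [([-119.0, 21.0, 101.0], (np.int64(105), np.int64(296))), ([-120.0, -1.0, 102.0], (np.int64(106), np.int64(307))), ([-120.0, 19.0, 101.0], (np.int64(105), np.int64(297))), ([-120.0, -3.0, 102.0], (np.int64(106), np.int64(308))), ([-120.0, -4.0, 101.0], (np.int64(106), np.int64(309))), ([-120.0, -6.0, 101.0], (np.int64(106), np.int64(310))), ([-120.0, -8.0, 101.0], (np.int64(106), np.int64(311))), ([-120.0, 24.0, 103.0], (np.int64(104), np.int64(294))), ([-121.0, 21.0, 97.0], (np.int64(105), np.int64(298))), ([-121.0, 28.0, 101.0], (np.int64(104), np.int64(293))), ([-121.0, -5.0, 105.0], (np.int64(105), np.int64(308))), ([-121.0, 22.0, 102.0], (np.int64(104), np.int64(295)))]
```

Run:
```python
from m import *
p,d=grab('side','side2')
s=r.sense();R=Ro.from_euler('xyz',s['tcp_rot']).as_matrix()
a=cv2.resize(p[240:350,40:200,::-1],None,fx=4.5,fy=4.5,interpolation=cv2.INTER_CUBIC)
c=r.get_calibration('side');K=c['K'];T=np.linalg.inv(c['world_from_camera'])
for k in(-60,-40,-20,0,14):
    e=K@(T[:3,:3]@(s['eef_pos']+k*R[:,2])+T[:3,3]);u,v=e[:2]/e[2];print(k,u,v,d[int(v),int(u)],e[2]);cv2.circle(a,(int((u-40)*4.5),int((v-240)*4.5)),4,(0,0,255),1)
cv2.imwrite('pics/c2.png',a);st()
W=world('side',d)
for v in range(285,330,3):print(v,[tuple(int(x) for x in w2c(W[v,u])) for u in range(84,126,6)])
```

```text
-60 81.56803896899277 298.8762276371138 520.2776 540.6940944908786
-40 92.69982277238145 303.4022499916568 533.3378 553.7644046603331
-20 103.3182439914294 307.7195465414455 547.1094 566.8347148297876
0 113.45801421467638 311.84223051653083 667.3212 579.905024999242
14 120.28811804278651 314.61925198549477 662.40076 589.0542421178601
t 1.65 tip [-106.1    9.9   61.5] z [ 0.572  0.003 -0.82 ] y [-0.006  1.    -0.001] F [0.53 0.08 0.13] open 0.236 q [ 0.62  0.8   1.34 -0.28  1.55  1.14]
285 [(-141, 23, 134), (-160, 149, 0), (-149, 144, 1), (-138, 140, 1), (-128, 138, -1), (-113, 105, 29), (-103, 99, 30)]
288 [(-143, 24, 127), (-135, 24, 123), (-150, 138, 0), (-139, 134, 0), (-128, 130, 0), (-115, 105, 21), (-104, 97, 25)]
291 [(-143, 20, 124), (-136, 18, 123), (-129, 22, 115), (-139, 127, 0), (-129, 123, 0), (-118, 118, 0), (-106, 98, 16)]
294 [(-145, 20, 119), (-137, 20, 115), (-130, 20, 111), (-122, 22, 105), (-129, 114, 0), (-119, 111, 0), (-108, 99, 7)]
297 [(-146, 19, 113), (-138, 18, 111), (-131, 20, 105), (-123, 18, 103), (-130, 107, 0), (-120, 104, 0), (-109, 98, 1)]
300 [(-141
[... 456 characters left out ...]
, 0)]
312 [(-146, -12, 118), (-139, -13, 115), (-131, -14, 113), (-125, -9, 103), (-133, 74, 0), (-123, 69, 0), (-113, 64, 1)]
315 [(-147, -13, 114), (-140, -13, 109), (-133, -12, 104), (-127, -6, 94), (-134, 68, -1), (-124, 64, -1), (-113, 59, 0)]
318 [(-173, 77, 0), (-142, -14, 104), (-134, -13, 100), (-144, 64, 0), (-134, 62, -2), (-124, 57, 0), (-114, 54, -1)]
321 [(-174, 70, 0), (-164, 66, 0), (-154, 62, 0), (-144, 58, 0), (-134, 55, -1), (-125, 51, -1), (-115, 45, 0)]
324 [(-174, 63, 0), (-164, 59, 0), (-154, 55, 0), (-145, 53, 0), (-135, 49, -1), (-125, 44, 0), (-116, 41, 0)]
327 [(-174, 58, 0), (-164, 54, 0), (-155, 51, -2), (-145, 45, 1), (-135, 41, 1), (-126, 37, 0), (-116, 34, 0)]
```

View pics/c2.png

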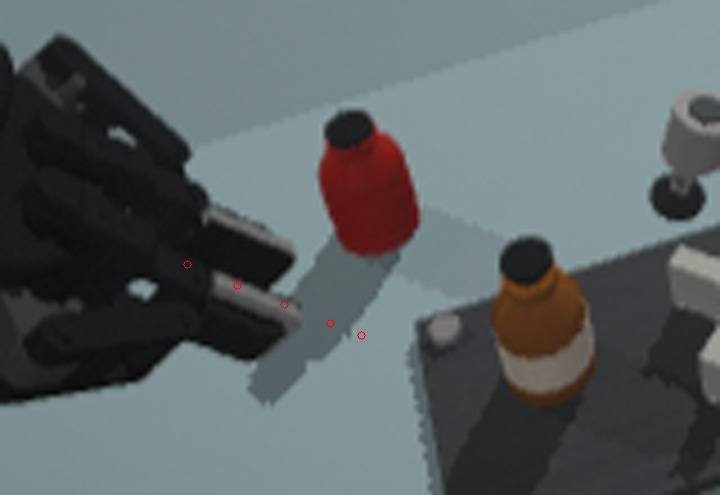

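The picture shows the fingertip ends near (265,310). The stated tip projects to (360,335), so by the cameras the fingers sit about 40 mm short of it along the tool. I'll descend partway, still safe under either reading, and measure again.

step_arm --plan "0 0 0 0 0 -20 195;0 0 0 0 0 -40 195;0 0 0 0 0 -40 195"

```text
clock: 1.95
eef_pos: [553.9, 269.6, 28.8]
tcp_rot: [-3.137, 0.614, 1.131]
contact_force: [-0.3, -0.7, -0.2]
opening: 0.234
grasp_force: 0.0
```

```bash
cat >> m.py <<'E'
def tipcam(tag,n='side'):
    p,d=grab(n,tag);s=r.sense();R=Ro.from_euler('xyz',s['tcp_rot']).as_matrix()
    W=world(n,d).reshape(-1,3);Q=(W-s['eef_pos'])@R  # tool frame
    t=(abs(Q[:,0])<16)&(abs(Q[:,1])<45)&(Q[:,2]>-70)&(Q[:,2]<25)&(W[:,2]>14)&(d.ravel()>0)
    print(n,'n',t.sum(),'tool x',np.percentile(Q[t,0],[2,50,98]).round(1),'tool y',np.percentile(Q[t,1],[2,50,98]).round(1),'tool z max',np.sort(Q[t,2])[-15:].round(1))
E
python3 -c "
from m import *
tipcam('s3');tipcam('t3','top');st()"
```

```text
side n 697 tool x [-13.3  -7.2   6.4] tool y [-25.3   8.6  22.7] tool z max [-24.2 -24.  -23.9 -23.8 -23.7 -23.5 -23.4 -23.4 -23.2 -23.2 -22.9 -22.5
 -22.5 -21.9 -21.8]
top n 240 tool x [-11.7  -6.8   6.7] tool y [-28.6  -0.5  27.1] tool z max [-30.7 -29.9 -29.7 -28.8 -28.6 -28.4 -28.1 -28.  -26.7 -25.9 -25.9 -25.5
 -25.5 -24.6 -24.6]
t 2.05 tip [-105.     9.6   19.8] z [ 0.574  0.001 -0.819] y [-0.005  1.    -0.002] F [-0.59  0.24  0.89] open 0.232 q [ 0.62  0.85  1.35 -0.28  1.5   1.16]
```

By both cameras the fingertips end at tool z ≈ -25 instead of +14, so I'll use the camera-measured tip.

```bash
sed -i "s/def go(R,tip,ahead=14)/AH=-25\ndef go(R,tip,ahead=-25)/; s/s\['eef_pos'\]+14\*R/s['eef_pos']+AH*R/" m.py; python3 -c "
from m import *
st();go(rot(PUSH[0],[0,1,0]),(-110,11.5,30));go(rot(PUSH[0],[0,1,0]),(-85,11.5,18))"
```

```text
t 2.05 tip [-127.4    9.6   51.8] z [ 0.574  0.001 -0.819] y [-0.005  1.    -0.002] F [-0.59  0.24  0.89] open 0.232 q [ 0.62  0.85  1.35 -0.28  1.5   1.16]
turn [ 0.  -0.1 -0.3] shift [ -5.8 -16.5 -21.8] tcp target [549.5 253.7   9.5]
turn [ 0.  -0.1 -0.3] shift [-16.6 -39.1 -33.8] tcp target [538.7 231.2  -2.5]
```

step_arm --plan "0 0 0 -6 -16 -11 195;0 0 0 -6 -16 -22 195;0 0 0 -6 -16 -22 195"

```text
clock: 2.35
eef_pos: [549.5, 254.5, 9.3]
tcp_rot: [-3.139, 0.611, 1.129]
contact_force: [0.3, 0.4, 0.5]
opening: 0.235
grasp_force: 0.0
```

```bash
python3 -c "
from m import *
tipcam('s4');st();go(rot(PUSH[0],[0,1,0]),(-80,11.5,19))"
```

```text
side n 616 tool x [-13.9  -7.8   4.9] tool y [-25.1   8.7  22.5] tool z max [-24.7 -24.6 -24.6 -24.3 -24.3 -24.  -23.8 -23.7 -23.6 -23.1 -23.  -22.7
 -22.6 -22.5 -21.8]
t 2.4 tip [-111.2   11.3   30.5] z [ 0.573  0.001 -0.819] y [-0.004  1.    -0.001] F [-0.39  0.16  0.39] open 0.233 q [ 0.61  0.86  1.39 -0.29  1.45  1.17]
turn [-0.1 -0.1 -0.2] shift [-13.4 -28.2 -11.5] tcp target [536.5 226.7  -1.5]
```

step_arm --plan "0 0 0 -7 -14 -6 195;0 0 0 -13 -28 -11 195;0 0 0 -13 -28 -11 195"

```text
clock: 2.7
eef_pos: [536.5, 225.9, -0.6]
tcp_rot: [-3.14, 0.611, 1.128]
contact_force: [-0.6, 0.3, 0.1]
opening: 0.233
grasp_force: 0.0
```

```bash
cat >> m.py <<'E'
def bot(tag,n='side',xr=(-75,25)):
    p,d=grab(n,tag);W=world(n,d).reshape(-1,3);L=(W-np.r_[O,0])@np.c_[EX,EY,EZ];I=p.reshape(-1,3).astype(int)
    h=cv2.cvtColor(p,cv2.COLOR_RGB2HSV).reshape(-1,3)
    t=(h[:,0]>5)&(h[:,0]<20)&(h[:,1]>150)&(h[:,2]>60)&(L[:,0]>xr[0])&(L[:,0]<xr[1])&(abs(L[:,1])<40)
    k=(I.max(1)<60)&(L[:,0]>xr[0])&(L[:,0]<xr[1])&(abs(L[:,1])<30)&(L[:,2]>68)&(L[:,2]<82)
    for q in(t,k):
        if q.sum()>5:print(n,'amber/cap',q.sum(),np.percentile(L[q],[3,50,97],axis=0).round(1).tolist())
E
python3 -c "
from m import *
bot('s5');bot('t5','top');st()"
```

```text
side amber/cap 318 [[-60.5, -4.2, 11.9], [-46.7, 2.5, 51.4], [-32.7, 13.6, 66.0]]
side amber/cap 83 [[-54.0, 3.5, 71.9], [-46.7, 9.4, 74.9], [-39.1, 18.2, 76.4]]
top amber/cap 101 [[-52.4, -0.7, 46.6], [-41.0, 11.9, 52.6], [-33.7, 26.1, 68.2]]
top amber/cap 59 [[-57.4, 4.9, 71.8], [-49.2, 12.2, 74.6], [-40.7, 19.2, 78.0]]
t 2.8 tip [-81.3  12.1  20.4] z [ 0.572  0.002 -0.82 ] y [-0.004  1.    -0.   ] F [-1.04  0.54  0.88] open 0.232 q [ 0.58  0.84  1.46 -0.3   1.39  1.17]
```

step_arm --plan "0 0 0 -2.5 -5 -1 195;0 0 0 -5 -10 -1 195;0 0 0 -9 -14 -1 195;0 0 0 -13.5 -18 -1 195;0 0 0 -17.5 -22 -1 195;0 0 0 -21.5 -26 -1 195;0 0 0 -26 -30.5 -1 195;0 0 0 -30 -34.5 -1 195"

```text
clock: 3.6
eef_pos: [506.7, 191.9, -1.6]
tcp_rot: [-3.141, 0.61, 1.128]
contact_force: [0.6, 0.8, -0.1]
opening: 0.232
grasp_force: 0.4
```

```bash
python3 -c "
from m import *
bot('s6');bot('t6','top');st()"
```

```text
side amber/cap 314 [[-28.1, -16.5, 11.7], [-14.9, -9.7, 51.2], [-0.1, 1.7, 65.6]]
side amber/cap 226 [[-73.4, -23.8, 68.8], [-57.3, -5.9, 74.8], [-7.5, 18.0, 81.3]]
top amber/cap 27 [[-20.0, -14.1, 48.4], [-13.6, -10.5, 52.9], [-7.8, 14.4, 67.1]]
top amber/cap 107 [[-63.1, -23.2, 68.6], [-55.0, -2.0, 74.3], [-10.4, 20.6, 80.7]]
t 3.7 tip [-35.3  -0.6  19. ] z [ 0.573  0.001 -0.819] y [-0.004  1.    -0.001] F [ 1.09 -0.29  0.62] open 0.235 q [ 0.57  0.79  1.57 -0.32  1.32  1.18]
```

step_arm --plan "0 0 0 -1.3 -2.7 0 195;0 0 0 -2.6 -5.4 0 195;0 0 0 -3.9 -8.1 0 195;0 0 0 -5.2 -10.8 0 195;0 0 0 -5.2 -10.8 0 195"

```text
clock: 4.2
eef_pos: [501.6, 181.0, -1.6]
tcp_rot: [-3.14, 0.61, 1.128]
contact_force: [0.4, -0.3, 0.9]
opening: 0.232
grasp_force: 0.1
```

```bash
python3 -c "
from m import *
bot('s7');st()"
```

```text
side amber/cap 295 [[-16.0, -16.9, 12.3], [-3.3, -9.6, 51.5], [11.5, 1.0, 66.6]]
side amber/cap 250 [[-70.2, -23.4, 68.8], [-46.5, -8.9, 74.5], [4.5, 14.7, 80.9]]
t 4.25 tip [-23.9  -0.2  18.9] z [ 0.573  0.002 -0.82 ] y [-0.004  1.    -0.001] F [-0.54  0.35  0.22] open 0.237 q [ 0.56  0.78  1.6  -0.33  1.31  1.17]
```

step_arm --plan "0 0 0 -0.4 -0.9 0 195;0 0 0 -0.9 -1.8 0 195;0 0 0 -0.9 -1.8 0 195"

```text
clock: 4.55
eef_pos: [501.0, 179.6, -1.6]
tcp_rot: [-3.141, 0.61, 1.128]
contact_force: [-0.7, 0.6, -0.4]
opening: 0.235
grasp_force: 0.3
```

step_arm --plan "0 0 0 -0.4 -0.9 0 195;0 0 0 -0.4 -0.9 0 195"

```text
clock: 4.75
eef_pos: [500.6, 178.7, -1.6]
tcp_rot: [-3.141, 0.61, 1.128]
contact_force: [-0.3, 0.6, -0.4]
opening: 0.235
grasp_force: 0.3
```

```bash
python3 -c "
from m import *
bot('s8');st()"
```

```text
side amber/cap 297 [[-13.7, -16.6, 12.3], [-1.1, -9.6, 51.8], [14.0, 1.3, 66.5]]
side amber/cap 253 [[-67.7, -23.5, 68.8], [-44.3, -9.0, 74.4], [6.4, 15.8, 81.1]]
t 4.8 tip [-21.2  -0.2  18.9] z [ 0.573  0.002 -0.82 ] y [-0.004  1.    -0.001] F [-0.94  0.18 -0.59] open 0.235 q [ 0.56  0.78  1.6  -0.33  1.3   1.17]
```

step_arm --plan "0 0 0 -0.4 -0.9 0 195;0 0 0 -0.4 -0.9 0 195"

```text
clock: 5.0
eef_pos: [500.1, 177.8, -1.6]
tcp_rot: [-3.141, 0.61, 1.128]
contact_force: [0.4, 0.9, 0.0]
opening: 0.236
grasp_force: 0.3
```

```bash
python3 -c "
from m import *
st()"
```

```text
t 5.0 tip [-20.1  -0.2  18.9] z [ 0.573  0.002 -0.82 ] y [-0.004  1.    -0.001] F [-0.99 -0.08  0.  ] open 0.236 q [ 0.55  0.78  1.61 -0.33  1.3   1.17]
```

step_arm --plan "0 0 0 -0.4 -0.9 0 195;0 0 0 -0.4 -0.9 0 195"

```text
clock: 5.2
eef_pos: [500.1, 177.2, -1.6]
tcp_rot: [-3.141, 0.609, 1.128]
contact_force: [1.3, 1.5, -0.3]
opening: 0.236
grasp_force: 1.0
```

```bash
python3 -c "
from m import *
bot('s9');st()"
```

```text
side amber/cap 296 [[-12.7, -16.5, 12.4], [0.2, -9.7, 51.5], [15.1, 1.1, 66.1]]
side amber/cap 254 [[-65.6, -23.3, 68.5], [-42.3, -8.2, 74.4], [8.5, 15.5, 81.3]]
t 5.25 tip [-19.5   0.   18.9] z [ 0.572  0.002 -0.82 ] y [-0.004  1.    -0.   ] F [-2.63 -0.02  0.31] open 0.234 q [ 0.55  0.78  1.61 -0.33  1.3   1.17]
```

step_arm --plan "0 0 0 -0.2 -0.5 0 195;0 0 0 -0.2 -0.5 0 195;0 0 0 -0.2 -0.5 0 195;0 0 0 -0.2 -0.5 0 195"

```text
clock: 5.65
eef_pos: [499.9, 176.7, -1.6]
tcp_rot: [-3.141, 0.609, 1.128]
contact_force: [2.7, 3.2, 1.7]
opening: 0.236
grasp_force: 2.1
```

```bash
python3 -c "
from m import *
bot('s10');st()"
```

```text
side amber/cap 293 [[-12.7, -16.4, 12.2], [0.2, -9.5, 51.7], [15.3, 1.1, 66.4]]
side amber/cap 253 [[-65.3, -23.3, 68.9], [-41.8, -8.4, 74.6], [8.9, 14.9, 80.6]]
t 5.7 tip [-19.1   0.1  18.9] z [ 0.572  0.002 -0.82 ] y [-0.005  1.    -0.   ] F [-5.22  1.86 -0.68] open 0.234 q [ 0.55  0.78  1.61 -0.33  1.3   1.17]
```

step_arm --plan "0 0 0 1 2 0 195;0 0 0 6 12 0 195;0 0 0 17 36 0 195;0 0 0 17 36 40 195;0 0 0 17 36 80 195;0 0 0 17 36 130 195;0 0 0 17 36 180 255;0 0 0 17 36 210 255"

```text
clock: 6.5
eef_pos: [517.1, 213.2, 212.2]
tcp_rot: [3.141, 0.608, 1.127]
contact_force: [0.9, -0.1, 0.5]
opening: 0.004
grasp_force: 0.0
```

Run:
```python
from m import *
bot('s11');st()
go(rot([0,0,-1],[0,1,0]),(150,0,230))
d=np.load('pics/top0.npy');W=world('top',d).reshape(-1,3);L=(W-np.r_[O,0])@np.c_[EX,EY,EZ]
t=(L[:,0]>115)&(L[:,0]<172)&(abs(L[:,1])<5)&(L[:,2]>100);t&=L[:,2]>np.interp(L[:,0],[115,172],[105,165])
print(np.polyfit(L[t,0],L[t,2],1))
```

```text
side amber/cap 295 [[-12.7, -16.5, 12.3], [0.3, -9.6, 51.7], [15.1, 2.0, 65.9]]
side amber/cap 89 [[-5.8, -9.1, 72.4], [2.4, -2.3, 74.9], [9.9, 6.8, 76.7]]
t 6.55 tip [-60.5   0.6 236.4] z [ 0.568  0.005 -0.823] y [-0.004  1.     0.003] F [-1.47  0.44  4.36] open 0.001 q [ 0.58  0.56  1.43 -0.3   1.67  1.08]
turn [ 31.3 -14.7  -0.2] shift [ -85.5 -176.7  -10.8] tcp target [432.9  37.2 205. ]
[  1.16011168 -22.82139739]
```

step_arm --plan "31.3 -14.7 -0.2 -20 -40 20 255;31.3 -14.7 -0.2 -40 -80 15 255;31.3 -14.7 -0.2 -60 -125 5 255;31.3 -14.7 -0.2 -85.5 -176.7 -10.8 255;31.3 -14.7 -0.2 -85.5 -176.7 -10.8 255;31.3 -14.7 -0.2 -85.5 -176.7 -10.8 255;31.3 -14.7 -0.2 -85.5 -176.7 -10.8 255"

```text
clock: 7.25
eef_pos: [431.5, 35.7, 198.0]
tcp_rot: [-3.138, 0.006, 1.124]
contact_force: [-0.1, 0.3, 0.4]
opening: -0.002
grasp_force: 0.0
```

Run:
```python
from m import *
st();tipcam('s12');tipcam('t12','top')
p=np.load('pics/s12_rgb.npy');q=np.load('pics/t12_rgb.npy')
a=cv2.resize(p[130:350,150:350,::-1],None,fx=2,fy=2,interpolation=2);b=cv2.resize(q[170:320,80:270,::-1],None,fx=2,fy=2,interpolation=2)
o=np.zeros((440,780,3),np.uint8);o[:440,:400]=a;o[:300,400:]=b;cv2.imwrite('pics/c3.png',o)
```

```text
t 7.25 tip [151.8  -0.5 223. ] z [ 0.006 -0.004 -1.   ] y [-0.001  1.    -0.004] F [-0.26 -0.2   0.45] open -0.002 q [ 0.08  0.06  2.03 -0.    1.06  0.53]
side n 318 tool x [-8.7  5.1 10.5] tool y [-14.3  -7.8   6.9] tool z max [-27.4 -27.2 -27.2 -27.1 -26.7 -26.4 -26.1 -26.  -26.  -25.9 -25.9 -25.6
 -25.3 -25.1 -24.6]Traceback (most recent call last):
  File "<stdin>", line 2, in <module>
  File "m.py", line 27, in tipcam
    print(n,'n',t.sum(),'tool x',np.percentile(Q[t,0],[2,50,98]).round(1),'tool y',np.percentile(Q[t,1],[2,50,98]).round(1),'tool z max',np.sort(Q[t,2])[-15:].round(1))
                                 ~~~~~~~~~~~~~^^^^^^^^^^^^^^^^^^
    return _quantile_unchecked(
        a, q, axis, out, overwrite_input, method, keepdims, weights)
    return _ureduce(a,
                    func=_quantile_ureduce_func,
    ...<5 lines>...
                    overwrite_input=overwrite_input,
                    method=method)
    r = func(a, **kwargs)
    result = _quantile(arr,
                       quantiles=q,
    ...<2 lines>...
                       out=out,
                       weights=wgt)
    slices_having_nans = np.isnan(arr[-1, ...])
                                  ~~~^^^^^^^^^
IndexError: index -1 is out of bounds for axis 0 with size 0
```

step_arm --plan "0 0 0 0.5 1 -25 255;0 0 0 0.9 1.8 -40 255;0 0 0 0.9 1.8 -50 255;0 0 0 0.9 1.8 -50 255"

```text
clock: 7.75
eef_pos: [431.6, 38.6, 146.3]
tcp_rot: [-3.135, 0.008, 1.128]
contact_force: [0.2, 0.1, -0.2]
opening: -0.001
grasp_force: 0.0
```

Run:
```python
from m import *
st()
th=np.deg2rad([49,44,39,34,29,24,20,16,12,8]);f=(np.deg2rad(49)-th)/np.deg2rad(46)
tx=95.4-9*f+101*np.cos(th)-11;tz=88+4*f+101*np.sin(th)
for x,z in zip(tx,tz):print(round(x,1),round(z,1),'rel',((x-tx[0])*EX[:2]).round(1),round(z-tz[0],1))
```

```text
t 7.75 tip [149.1  -1.6 171.3] z [ 0.008 -0.006 -1.   ] y [-0.004  1.    -0.006] F [-0.22  0.16 -0.21] open -0.001 q [ 0.09  0.13  2.08 -0.    0.94  0.53]
150.7 164.2 rel [-0. -0.] 0.0
156.1 158.6 rel [-2.3 -4.9] -5.6
160.9 152.4 rel [-4.4 -9.3] -11.8
165.2 145.8 rel [ -6.3 -13.1] -18.4
168.8 138.7 rel [ -7.9 -16.4] -25.5
171.8 131.3 rel [ -9.1 -19. ] -33.0
173.6 125.1 rel [ -9.9 -20.7] -39.2
175.0 118.7 rel [-10.5 -22. ] -45.5
176.0 112.2 rel [-10.9 -22.8] -52.0
176.4 105.6 rel [-11.1 -23.2] -58.6
```

step_arm --plan "0 0 0 0.7 -2.1 -4 255;0 0 0 0.7 -2.1 -7 255;0 0 0 -0.5 -4.5 -10 255;0 0 0 -1.6 -7 -12.6 255;0 0 0 -1.6 -7 -12.6 255"

```text
clock: 8.25
eef_pos: [431.0, 30.7, 135.2]
tcp_rot: [-3.139, 0.005, 1.125]
contact_force: [2.1, 5.7, 1.2]
opening: -0.002
grasp_force: 2.5
```

```bash
python3 -c "
from m import *
st()"
```

```text
t 8.25 tip [156.5   1.2 160.2] z [ 0.005 -0.003 -1.   ] y [-0.001  1.    -0.003] F [-6.06 -0.57  1.23] open -0.002 q [ 0.07  0.15  2.1  -0.    0.9   0.52]
```

step_arm --plan "0 0 0 -0.6 -1.2 -4 255;0 0 0 -1.3 -2.7 -8 255;0 0 0 -2 -4 -12 255;0 0 0 -2 -4 -12 255"

```text
clock: 8.65
eef_pos: [428.7, 26.1, 123.1]
tcp_rot: [-3.139, 0.006, 1.126]
contact_force: [0.1, -0.4, 4.5]
opening: -0.003
grasp_force: 1.7
```

```bash
cat >> m.py <<'E'
def hand(tag,lo=100):
    p,d=grab('side',tag);W=world('side',d).reshape(-1,3);L=(W-np.r_[O,0])@np.c_[EX,EY,EZ]
    I=p.reshape(-1,3).astype(int).max(1)
    for x in range(110,250,8):
        t=(abs(L[:,0]-x-4)<4)&(abs(L[:,1])<14)&(L[:,2]>60)
        if t.sum():print(x+4,t.sum(),'z',np.percentile(L[t,2],[2,50,98]).round(),'y',np.percentile(L[t,1],[5,95]).round(),'I',int(np.median(I[t])),end=' | ')
    print()
E
python3 -c "
from m import *
st();hand('s13');bot('s14')"
```

```text
t 8.65 tip [161.6   1.1 148.1] z [ 0.006 -0.003 -1.   ] y [-0.002  1.    -0.003] F [0.31 0.25 4.48] open -0.003 q [ 0.06  0.16  2.11 -0.01  0.87  0.51]
114 145 z [ 94. 110. 402.] y [-11.   8.] I 78 | 122 1020 z [102. 374. 431.] y [-13.  10.] I 96 | 130 295 z [ 91. 301. 417.] y [-14.   9.] I 77 | 138 125 z [ 77. 120. 324.] y [-12.   8.] I 96 | 146 320 z [ 73. 218. 255.] y [-13.  11.] I 39 | 154 379 z [ 69. 168. 256.] y [-13.   8.] I 54 | 162 167 z [ 62. 141. 213.] y [-13.  -1.] I 71 | 170 113 z [ 62. 147. 449.] y [-13.  -0.] I 73 | 178 90 z [121. 153. 449.] y [-11.   4.] I 85 | 186 141 z [ 64. 157. 453.] y [-11.  10.] I 85 | 194 84 z [ 63. 158. 458.] y [-13.   9.] I 79 | 202 66 z [142. 150. 464.] y [-12.   9.] I 71 | 210 119 z [146. 449. 468.] y [-11.   9.] I 79 | 218 178 z [152. 463. 483.] y [-14.   5.] I 87 | 226 42 z [155. 163. 467.] y [-12.   5.] I 75 | 234 6 z [461. 467. 470.] y [-13.  -3.] I 88 | 
side amber/cap 291 [[-12.7, -16.7, 13.3], [-0.0, -9.5, 51.8], [15.1, 1.4, 66.4]]
side amber/cap 51 [[-6.3, -9.4, 71.5], [0.5, -7.0, 75.4], [11.3, -0.4, 81.9]]
```

step_arm --plan "0 0 0 -0.9 -1.8 -4 255;0 0 0 -1.6 -3.3 -8 255;0 0 0 -2.3 -4.8 -12 255;0 0 0 -2.8 -5.9 -16 255;0 0 0 -2.8 -5.9 -16 255"

```text
clock: 9.25
eef_pos: [425.9, 20.2, 107.3]
tcp_rot: [-3.139, 0.006, 1.126]
contact_force: [-0.7, -2.4, 9.3]
opening: -0.001
grasp_force: 3.7
```

```bash
python3 -c "
from m import *
st();bot('s15')"
```

```text
t 9.25 tip [168.2   1.2 132.3] z [ 0.007 -0.003 -1.   ] y [-0.002  1.    -0.003] F [2.43 0.44 9.32] open -0.001 q [ 0.05  0.18  2.13 -0.01  0.83  0.5 ]
side amber/cap 284 [[-12.8, -16.8, 11.8], [-0.5, -9.6, 51.3], [14.5, 1.9, 65.7]]
side amber/cap 93 [[-6.7, -8.9, 69.6], [0.9, -5.5, 77.3], [10.4, 1.8, 80.5]]
```

step_arm --plan "0 0 0 -0.5 -1.1 -3 255;0 0 0 -1 -2 -6 255;0 0 0 -1.4 -2.9 -9 255;0 0 0 -1.4 -2.9 -9 255"

```text
clock: 9.7
eef_pos: [424.6, 17.6, 98.1]
tcp_rot: [-3.139, 0.006, 1.126]
contact_force: [1.8, -0.8, 4.2]
opening: -0.001
grasp_force: 2.0
```

```bash
python3 -c "
from m import *
st()"
```

```text
t 9.7 tip [171.2   1.1 123.1] z [ 0.006 -0.003 -1.   ] y [-0.002  1.    -0.003] F [-0.07  1.97  4.19] open -0.001 q [ 0.04  0.2   2.14 -0.01  0.81  0.49]
```

step_arm --plan "0 0 0 -0.3 -0.7 -3 255;0 0 0 -0.6 -1.3 -6 255;0 0 0 -0.9 -1.8 -9 255;0 0 0 -0.9 -1.8 -9 255"

```text
clock: 10.1
eef_pos: [422.1, 16.0, 88.2]
tcp_rot: [-3.136, 0.007, 1.126]
contact_force: [0.1, -0.1, 0.5]
opening: -0.001
grasp_force: 0.0
```

```bash
python3 -c "
from m import *
st();hand('s16');bot('s17')"
```

```text
t 10.1 tip [173.6  -0.4 113.2] z [ 0.007 -0.006 -1.   ] y [-0.002  1.    -0.006] F [0.08 0.17 0.53] open -0.001 q [ 0.04  0.21  2.15 -0.    0.79  0.49]
114 119 z [ 73.  95. 502.] y [-13.   8.] I 93 | 122 96 z [ 69.  94. 366.] y [-11.   9.] I 79 | 130 297 z [ 76. 352. 387.] y [-10.  10.] I 59 | 138 820 z [ 79. 323. 394.] y [-13.  10.] I 96 | 146 126 z [ 63.  94. 293.] y [-12.   9.] I 84 | 154 193 z [ 62. 182. 219.] y [-12.  13.] I 40 | 162 306 z [ 71. 148. 221.] y [-12.   8.] I 50 | 170 144 z [ 72. 106. 166.] y [-14.   7.] I 75 | 178 109 z [ 72.  97. 166.] y [-14.   4.] I 75 | 186 77 z [ 72.  97. 414.] y [-13.   5.] I 90 | 194 70 z [ 73.  97. 414.] y [-13.   6.] I 90 | 202 91 z [ 75.  98. 414.] y [-11.   9.] I 91 | 210 67 z [ 74.  98. 426.] y [-14.   8.] I 90 | 218 54 z [ 74. 411. 429.] y [-12.   8.] I 78 | 226 108 z [ 74. 421. 436.] y [-13.   4.] I 88 | 234 59 z [ 73.  80. 442.] y [-14.   6.] I 79 | 242 11 z [ 78. 427. 434.] y [-11.   2.] I 91 | 250 1 z [436. 436. 436.] y [-11. -11.] I 90 | 
side amber/cap 272 [[-13.0, -16.6, 12.4], [-0.8, -9.7, 50.9], [14.5, 1.6, 64.6]]
side amber/cap 90 [[-7.1, -9.6, 68.7], [0.4, -5.2, 75.4], [10.1, 3.0, 77.7]]
```

step_arm --plan "0 0 0 -3.5 -7.2 0 255;0 0 0 -6.9 -14.4 -5 255;0 0 0 -6.9 -14.4 -10 255;0 0 0 -6.9 -14.4 -10 255"

```text
clock: 10.6
eef_pos: [415.6, 1.3, 78.3]
tcp_rot: [-3.137, 0.007, 1.125]
contact_force: [0.5, 0.8, 0.3]
opening: 0.002
grasp_force: 0.0
```

step_arm --plan "0 0 0 0 0 -1 255;0 0 0 0 0 -2 255;0 0 0 0 0 -3 255;0 0 0 0 0 -3 255"

```text
clock: 11.0
eef_pos: [416.4, 1.7, 75.9]
tcp_rot: [-3.138, 0.006, 1.126]
contact_force: [0.2, 0.0, -0.5]
opening: -0.001
grasp_force: 0.0
```

```bash
python3 -c "
from m import *
st()"
```

```text
t 11.0 tip [189.    0.6 100.9] z [ 0.006 -0.004 -1.   ] y [-0.002  1.    -0.004] F [-0.13  0.16 -0.45] open -0.001 q [ 0.    0.23  2.17 -0.01  0.75  0.45]
```

step_arm --plan "0 0 0 0 0 -0.7 255;0 0 0 0 0 -1.5 255;0 0 0 0 0 -1.5 255"

```text
clock: 11.3
eef_pos: [416.3, 1.6, 74.4]
tcp_rot: [-3.138, 0.006, 1.126]
contact_force: [0.5, -0.2, -0.1]
opening: -0.003
grasp_force: 0.0
```

step_arm --plan "0 0 0 0 0 -0.7 255;0 0 0 0 0 -1.5 255;0 0 0 0 0 -1.5 255"

```text
clock: 11.6
eef_pos: [416.3, 1.6, 72.9]
tcp_rot: [-3.138, 0.006, 1.126]
contact_force: [-0.5, 0.2, -0.3]
opening: 0.001
grasp_force: 0.0
```

step_arm --plan "0 0 0 0 0 -0.7 255;0 0 0 0 0 -1.4 255;0 0 0 0 0 -1.4 255"

```text
clock: 11.9
eef_pos: [416.5, 1.5, 72.2]
tcp_rot: [-3.138, 0.006, 1.126]
contact_force: [-3.6, -0.6, 13.2]
opening: -0.002
grasp_force: 6.5
```

step_arm --plan "0 0 0 0 0 -0.2 255;0 0 0 0 0 -0.2 255;0 0 0 0 0 -0.2 255"

```text
clock: 12.2
eef_pos: [416.5, 1.5, 72.1]
tcp_rot: [-3.138, 0.006, 1.126]
contact_force: [-4.5, -0.4, 16.0]
opening: -0.0
grasp_force: 7.6
```

```bash
python3 -c "
from m import *
st();bot('s18');bot('t18','top')"
```

```text
t 12.2 tip [189.1   0.7  97.1] z [ 0.006 -0.004 -1.   ] y [-0.002  1.    -0.004] F [ 2.31 -3.89 15.96] open -0.0 q [ 0.    0.23  2.18 -0.01  0.74  0.45]
side amber/cap 271 [[-13.1, -16.7, 12.4], [-0.8, -9.9, 51.3], [14.5, 1.9, 64.1]]
side amber/cap 89 [[-6.8, -9.5, 68.5], [0.5, -5.0, 75.6], [9.8, 2.5, 78.2]]
top amber/cap 18 [[-2.5, -12.7, 48.9], [3.6, -9.3, 51.7], [10.0, 14.9, 54.6]]
```

step_arm --plan "0 0 0 0 0 1 255;0 0 0 0 0 10 255;0 0 0 0 0 40 255;0 0 0 0 0 80 255;0 0 0 0 0 120 255;0 0 0 0 0 120 255"

```text
clock: 12.9
eef_pos: [419.7, 1.6, 196.6]
tcp_rot: [3.138, 0.002, 1.126]
contact_force: [0.6, -0.1, -0.6]
opening: 0.002
grasp_force: 0.0
```

Run:
```python
from m import *
st();bot('s19')
p,d=grab('side','s20');q,e=grab('top','t20')
a=cv2.resize(p[180:350,130:330,::-1],None,fx=3,fy=3,interpolation=2);cv2.imwrite('pics/c4.png',a)
for n,dd,im in(('side',d,p),('top',e,q)):
    W=world(n,dd).reshape(-1,3);L=(W-np.r_[O,0])@np.c_[EX,EY,EZ];I=im.reshape(-1,3).astype(int).max(1)
    for x in range(170,256,6):
        t=(abs(L[:,0]-x-3)<3)&(abs(L[:,1])<16)&(L[:,2]>60)&(L[:,2]<115)
        if t.sum():print(n,x+3,t.sum(),'z',np.percentile(L[t,2],[2,50,98]).round(1),'y',np.percentile(L[t,1],[3,97]).round(1),'I',int(np.median(I[t])))
```

```text
t 12.9 tip [187.8   3.4 221.6] z [ 0.002  0.004 -1.   ] y [-0.002  1.     0.004] F [-0.22  0.6  -0.56] open 0.002 q [ 0.    0.03  2.06 -0.    1.04  0.45]
side amber/cap 271 [[-13.1, -16.8, 12.2], [-0.7, -9.9, 50.8], [14.5, 1.8, 65.2]]
side amber/cap 88 [[-6.7, -9.4, 69.0], [0.5, -5.3, 75.7], [10.1, 3.0, 78.7]]
side 173 49 z [72.2 95.8 98.3] y [-10.5  10. ] I 131
side 179 58 z [71.4 96.3 98.4] y [-10.7  10.6] I 132
side 185 47 z [72.5 96.8 98.6] y [-10.6  10.2] I 133
side 191 52 z [71.3 96.8 98.4] y [-10.6  10.6] I 134
side 197 54 z [74.2 97.3 99.6] y [-10.7   9.9] I 136
side 203 46 z [73.9 97.1 99.8] y [-10.5  11.3] I 137
side 209 36 z [73.6 97.  98.9] y [-10.7   9.9] I 131
side 215 14 z [72.7 78.4 82. ] y [-6.4  0.1] I 61
side 221 24 z [73.2 79.2 81.8] y [-6.3  6.2] I 74
side 227 24 z [75.  78.9 81.2] y [-7.4  7.8] I 77
side 233 24 z [72.1 79.  80.6] y [-6.4  6.2] I 78
side 239 11 z [72.5 79.3 81. ] y [-6.7  5.3] I 81
```

View pics/c4.png

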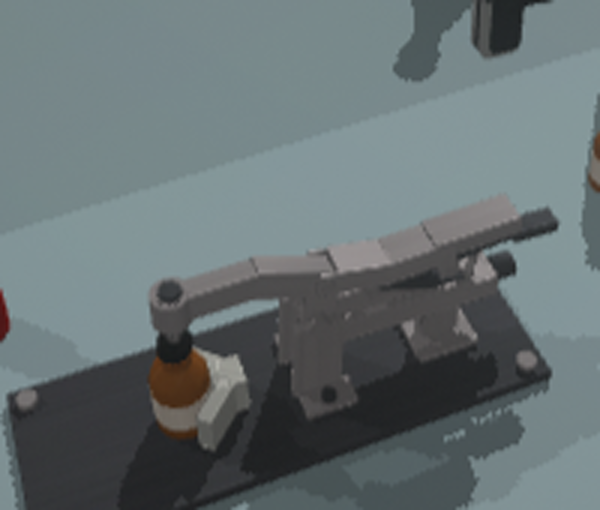

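Locked: the jaw is on the stopper at (172,345), the handle is level, and the dark tab at (535,222) is seen at x 212–242, z 72–81 in the clamp frame. Next I plan the tilted approach under the tab from the +y side.

Run:
```python
from m import *
print('reagent',w2c(ray('top',355,235,150)),'flask',w2c(ray('top',355,140,20)))
a=np.deg2rad(60);z=[0,-np.sin(a),-np.cos(a)]
go(rot(z,[-1,0,0]),(232,80,140));go(rot(z,[1,0,0]),(232,80,140))
```

```text
reagent [415.44325343 149.05990037 150.        ] flask [360.93464178 381.66245362  20.        ]
turn [62.7 21.9 80.6] shift [ 34.  -63.5 -63.8] tcp target [450.  -61.9 127.5]
turn [-22.1  61.9 -81. ] shift [ 34.  -63.5 -63.8] tcp target [450.  -61.9 127.5]
```

step_arm --plan "62.7 21.9 80.6 34 -63.5 0 255;62.7 21.9 80.6 34 -63.5 0 255;62.7 21.9 80.6 34 -63.5 0 255;62.7 21.9 80.6 34 -63.5 0 255;62.7 21.9 80.6 34 -63.5 0 255;62.7 21.9 80.6 34 -63.5 0 255;62.7 21.9 80.6 34 -63.5 0 255;62.7 21.9 80.6 34 -63.5 0 255"

```text
clock: 13.85
eef_pos: [449.5, -62.2, 190.1]
tcp_rot: [-2.872, -0.645, 1.943]
contact_force: [-0.1, -0.2, 0.8]
opening: -0.004
grasp_force: 0.0
```

Run:
```python
from m import *
st()
a=np.deg2rad(60);z=[0,-np.sin(a),-np.cos(a)]
go(rot(z,[-1,0,0]),(232,80,140))
```

```text
t 13.85 tip [237.4  73.1 209.3] z [-0.2   -0.605 -0.77 ] y [-0.814  0.54  -0.213] F [0.19 0.01 0.8 ] open -0.004 q [-0.35  0.51  1.64  0.26  1.64 -0.88]
turn [24.1  8.1 30.7] shift [  0.5   0.2 -62.6] tcp target [450.  -61.9 127.5]
```

step_arm --plan "24.1 8.1 30.7 0.5 0 -20 255;24.1 8.1 30.7 0.5 0 -40 255;24.1 8.1 30.7 0.5 0 -62 255;24.1 8.1 30.7 0.5 0 -62 255;24.1 8.1 30.7 0.5 0 -62 255;24.1 8.1 30.7 0.5 0 -62 255;24.1 8.1 30.7 0.5 0 -62 255"

```text
clock: 14.55
eef_pos: [450.2, -61.6, 128.2]
tcp_rot: [-3.136, -1.044, 2.684]
contact_force: [-0.2, -0.2, 0.1]
opening: 0.002
grasp_force: 0.0
```

Run:
```python
from m import *
tipcam('s21');st();bot('s22')
a=np.deg2rad(60);z=[0,-np.sin(a),-np.cos(a)]
for t in((232,45,55),(232,2,55)):go(rot(z,[-1,0,0]),t)
p=np.load('pics/s22_rgb.npy');cv2.imwrite('pics/c5.png',cv2.resize(p[150:330,170:380,::-1],None,fx=3,fy=3,interpolation=2))
```

```text
side n 440 tool x [-7.4  6.9 12.6] tool y [-23.6   3.7  24.6] tool z max [-24.6 -24.5 -24.5 -24.5 -24.5 -24.2 -24.2 -24.2 -24.2 -24.1 -24.1 -23.9
 -23.9 -23.8 -23.7]
t 14.6 tip [231.9  80.2 141.6] z [-0.004 -0.864 -0.504] y [-1.     0.006 -0.002] F [ 0.58  0.19 -0.59] open 0.003 q [-0.27  0.83  1.43  0.17  1.91 -1.42]
side amber/cap 281 [[-13.1, -16.6, 10.7], [-0.7, -10.0, 51.1], [15.1, 2.2, 64.9]]
side amber/cap 92 [[-7.1, -9.4, 68.7], [0.4, -5.2, 75.5], [10.4, 2.6, 78.0]]
turn [0.2 0.3 0.3] shift [-32.1  15.2 -87. ] tcp target [418.5 -46.8  42.5]
turn [0.2 0.3 0.3] shift [-70.8  33.8 -87. ] tcp target [379.7 -28.2  42.5]
```

View pics/c5.png

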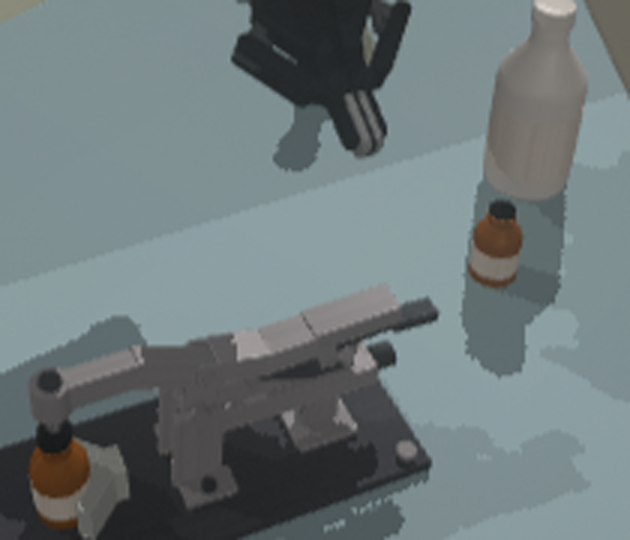

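The closed gripper at (370,130) hangs tilted beyond the tab at (418,312). The bottle and clamp are still locked, and the done bottle at (495,245) is clear of the path.

step_arm --plan "0 0 0 -16 7.6 -30 255;0 0 0 -32 15.2 -60 255;0 0 0 -32 15.2 -87 255;0 0 0 -32 15.2 -87 255;0 0 0 -32 15.2 -87 255"

```text
clock: 15.15
eef_pos: [419.1, -47.0, 43.4]
tcp_rot: [-3.14, -1.042, 2.688]
contact_force: [0.6, -0.6, 0.3]
opening: 0.001
grasp_force: 0.0
```

Run:
```python
from m import *
tipcam('s23');st()
a=np.deg2rad(60);z=[0,-np.sin(a),-np.cos(a)]
go(rot(z,[-1,0,0]),(232,2,55))
```

```text
side n 392 tool x [-6.4  8.1 13. ] tool y [-21.8   3.2  24.4] tool z max [-26.3 -26.2 -26.2 -26.  -25.9 -25.4 -25.3 -25.1 -24.7 -24.6 -24.5 -24.4
 -24.3 -23.9 -23.8]
t 15.2 tip [231.9  46.1  56.4] z [-0.004 -0.863 -0.506] y [-1.     0.005 -0.   ] F [-0.27 -0.22 -0.02] open 0.001 q [-0.26  0.91  1.52  0.17  1.74 -1.44]
turn [0.2 0.3 0.3] shift [-40.   18.9  -1.2] tcp target [379.7 -28.2  42.5]
```

step_arm --plan "0 0 0 -10 4.7 -2 255;0 0 0 -20 9.4 -2 255;0 0 0 -30 14.2 -2 255;0 0 0 -40 18.9 -2 255;0 0 0 -40 18.9 -2 255;0 0 0 -40 18.9 -2 255"

```text
clock: 15.8
eef_pos: [378.8, -27.7, 40.6]
tcp_rot: [-3.141, -1.042, 2.69]
contact_force: [1.0, 0.3, -0.6]
opening: 0.001
grasp_force: 0.0
```

Run:
```python
from m import *
tipcam('s24');st()
```

```text
side n 405 tool x [-6.   6.4 13.6] tool y [-18.    7.4  44. ] tool z max [-11.6 -11.4 -10.9 -10.4 -10.2  -9.9  -9.7  -9.1  -9.1  -8.7  -8.5  -8.1
  -7.8  -7.7  -7.3]
t 15.85 tip [232.    1.3  53.1] z [-0.003 -0.863 -0.505] y [-1.     0.004 -0.   ] F [-0.01  0.79 -0.92] open 0.001 q [-0.25  0.88  1.62  0.18  1.67 -1.45]
```

step_arm --plan "0 0 0 0 0 3 255;0 0 0 0 0 6 255;0 0 0 0 0 9 255;0 0 0 0 0 9 255"

```text
clock: 16.25
eef_pos: [379.2, -27.9, 49.5]
tcp_rot: [-3.141, -1.041, 2.689]
contact_force: [-0.3, 0.4, -3.0]
opening: -0.002
grasp_force: 1.1
```

step_arm --plan "0 0 0 0 0 3 255;0 0 0 0 0 6 255;0 0 0 0 0 9 255;0 0 0 0 0 9 255"

```text
clock: 16.65
eef_pos: [379.1, -27.8, 58.8]
tcp_rot: [-3.141, -1.042, 2.69]
contact_force: [1.4, 0.8, -3.3]
opening: -0.003
grasp_force: 1.2
```

Run:
```python
from m import *
st();hand('s25')
```

```text
t 16.65 tip [231.9   1.2  71.4] z [-0.003 -0.863 -0.505] y [-1.     0.004 -0.   ] F [-1.36  0.94 -3.27] open -0.003 q [-0.25  0.85  1.63  0.18  1.69 -1.44]
114 85 z [73. 96. 98.] y [-12.   9.] I 89 | 122 78 z [73. 94. 97.] y [-11.   9.] I 90 | 130 85 z [65. 94. 97.] y [-11.   8.] I 93 | 138 84 z [62. 95. 96.] y [-11.  10.] I 94 | 146 91 z [61. 95. 98.] y [-11.   8.] I 94 | 154 93 z [ 61.  97. 100.] y [-11.  10.] I 96 | 162 98 z [ 61.  97. 102.] y [-11.   9.] I 99 | 170 77 z [ 76. 100. 102.] y [-11.   9.] I 134 | 178 71 z [ 78. 101. 103.] y [-10.  10.] I 135 | 186 70 z [ 62. 101. 103.] y [-11.   9.] I 136 | 194 64 z [ 69. 102. 104.] y [-11.   9.] I 138 | 202 64 z [ 92. 103. 105.] y [-10.   9.] I 141 | 210 29 z [ 85. 103. 105.] y [-11.   9.] I 96 | 218 37 z [86. 93. 96.] y [-6.  7.] I 67 | 226 56 z [65. 93. 96.] y [-6. 13.] I 72 | 234 50 z [70. 93. 98.] y [-6.  8.] I 72 | 242 10 z [80. 84. 90.] y [-3. 14.] I 61 | 250 3 z [81. 85. 85.] y [ 9. 13.] I 80 |
```

step_arm --plan "0 0 0 0 0 3 255;0 0 0 0 0 6 255;0 0 0 0 0 9 255;0 0 0 0 0 12 255;0 0 0 0 0 12 255"

```text
clock: 17.2
eef_pos: [379.0, -27.9, 70.8]
tcp_rot: [-3.141, -1.042, 2.69]
contact_force: [1.4, 0.7, -1.6]
opening: 0.001
grasp_force: 1.0
```

Run:
```python
from m import *
st();hand('s26');bot('s27')
```

```text
t 17.2 tip [232.1   1.2  83.4] z [-0.003 -0.863 -0.505] y [-1.     0.004 -0.001] F [-1.18  0.94 -1.6 ] open 0.001 q [-0.25  0.83  1.63  0.18  1.71 -1.44]
114 78 z [76. 97. 99.] y [-11.   8.] I 89 | 122 80 z [71. 96. 98.] y [-11.   9.] I 90 | 130 81 z [68. 96. 99.] y [-11.   9.] I 94 | 138 86 z [65. 97. 99.] y [-11.  10.] I 92 | 146 92 z [ 61.  97. 101.] y [-11.  10.] I 94 | 154 98 z [ 61.  99. 103.] y [-11.   9.] I 99 | 162 102 z [ 61. 101. 104.] y [-11.   9.] I 84 | 170 82 z [ 78. 103. 106.] y [-11.  10.] I 129 | 178 67 z [ 82. 104. 107.] y [-11.  10.] I 130 | 186 76 z [ 62. 105. 107.] y [-11.  10.] I 131 | 194 69 z [ 66. 107. 108.] y [-11.  10.] I 133 | 202 61 z [ 96. 108. 110.] y [-10.  10.] I 134 | 210 34 z [ 96. 105. 110.] y [-10.   9.] I 85 | 218 42 z [ 97. 104. 106.] y [-6.  9.] I 64 | 226 62 z [ 77. 105. 108.] y [-6. 12.] I 67 | 234 42 z [ 80. 105. 109.] y [-6. 14.] I 67 | 242 21 z [ 84.  95. 104.] y [-2. 14.] I 65 | 250 2 z [97. 97. 98.] y [10. 14.] I 96 | 
side amber/cap 278 [[-13.1, -16.5, 10.8], [-0.9, -9.7, 51.1], [14.6, 1.6, 64.4]]
side amber/cap 89 [[-6.9, -9.6, 68.2], [0.5, -4.8, 75.1], [10.6, 3.7, 78.4]]
```

step_arm --plan "0 0 0 0 0 4 255;0 0 0 0 0 8 255;0 0 0 0 0 12 255;0 0 0 0 0 16 255;0 0 0 0 0 16 255"

```text
clock: 17.8
eef_pos: [378.9, -27.9, 87.0]
tcp_rot: [-3.141, -1.042, 2.69]
contact_force: [-0.3, -0.5, -1.0]
opening: 0.002
grasp_force: 0.5
```

Run:
```python
from m import *
st();hand('s28');bot('s29')
```

```text
t 17.8 tip [232.1   1.1  99.6] z [-0.003 -0.863 -0.505] y [-1.     0.004 -0.001] F [ 0.61 -0.09 -1.01] open 0.002 q [-0.25  0.81  1.63  0.18  1.73 -1.44]
114 83 z [ 77.  98. 100.] y [-11.   9.] I 91 | 122 81 z [ 74.  97. 100.] y [-12.   9.] I 91 | 130 88 z [ 68.  98. 101.] y [-11.   9.] I 94 | 138 93 z [ 66.  99. 102.] y [-11.   9.] I 94 | 146 100 z [ 62.  99. 103.] y [-10.   9.] I 87 | 154 99 z [ 61. 102. 107.] y [-11.   9.] I 94 | 162 106 z [ 61. 104. 108.] y [-11.   9.] I 88 | 170 80 z [ 82. 107. 109.] y [-11.   9.] I 103 | 178 69 z [ 90. 109. 111.] y [-11.  10.] I 126 | 186 83 z [ 61. 110. 113.] y [-11.   9.] I 124 | 194 74 z [ 65. 112. 114.] y [-11.   9.] I 128 | 202 63 z [102. 113. 116.] y [-11.  10.] I 130 | 210 50 z [104. 115. 117.] y [-10.   7.] I 67 | 218 45 z [112. 119. 122.] y [-6.  8.] I 65 | 226 57 z [ 95. 121. 124.] y [-6. 11.] I 65 | 234 37 z [ 98. 114. 120.] y [-3. 13.] I 86 | 242 30 z [100. 113. 119.] y [-1. 13.] I 72 | 250 3 z [111. 113. 115.] y [ 9. 13.] I 67 | 
side amber/cap 280 [[-13.0, -16.9, 11.1], [-0.6, -9.9, 50.8], [14.7, 1.8, 65.0]]
side amber/cap 90 [[-6.9, -9.4, 68.4], [0.5, -5.0, 75.0], [10.4, 2.9, 78.2]]
```

step_arm --plan "0 0 0 0 0 4 255;0 0 0 0 0 8 255;0 0 0 0 0 12 255;0 0 0 0 0 16 255;0 0 0 0 0 16 255"

```text
clock: 18.4
eef_pos: [379.1, -27.9, 103.0]
tcp_rot: [-3.141, -1.041, 2.69]
contact_force: [-0.5, 0.6, 0.5]
opening: 0.002
grasp_force: 0.0
```

Run:
```python
from m import *
st();hand('s30');bot('s31')
p=np.load('pics/s31_rgb.npy');cv2.imwrite('pics/c6.png',cv2.resize(p[150:350,150:350,::-1],None,fx=3,fy=3,interpolation=2))
```

```text
t 18.4 tip [232.    1.2 115.6] z [-0.003 -0.863 -0.505] y [-1.     0.004 -0.   ] F [-0.35 -0.69  0.5 ] open 0.002 q [-0.25  0.78  1.63  0.18  1.76 -1.43]
114 91 z [ 91. 109. 113.] y [-11.   9.] I 103 | 122 93 z [ 97. 114. 119.] y [-11.  10.] I 98 | 130 124 z [ 94. 121. 128.] y [-12.   9.] I 96 | 138 135 z [ 84. 130. 140.] y [-11.   8.] I 96 | 146 145 z [ 76. 141. 149.] y [-11.   9.] I 88 | 154 154 z [ 68. 149. 158.] y [-11.   9.] I 84 | 162 156 z [ 63. 156. 166.] y [-11.   9.] I 84 | 170 140 z [ 61. 168. 175.] y [-11.  10.] I 96 | 178 85 z [142. 175. 179.] y [-11.  10.] I 87 | 186 71 z [ 62. 150. 174.] y [-9. 11.] I 69 | 194 73 z [ 66. 169. 174.] y [-7. 10.] I 59 | 202 61 z [169. 178. 182.] y [-7.  7.] I 58 | 210 47 z [175. 183. 187.] y [-6.  6.] I 57 | 218 25 z [116. 125. 183.] y [-2. 14.] I 43 | 226 73 z [110. 126. 134.] y [-1. 13.] I 79 | 234 59 z [113. 129. 135.] y [-3. 12.] I 85 | 242 26 z [113. 128. 135.] y [-1. 13.] I 63 | 250 3 z [127. 129. 131.] y [10. 14.] I 67 | 
side amber/cap 278 [[-12.7, -16.7, 12.1], [-0.0, -9.9, 50.7], [15.3, 1.9, 64.0]]
side amber/cap 75 [[-5.4, -9.1, 68.3], [2.3, -0.6, 69.6], [9.9, 6.2, 71.1]]
```

View pics/c6.png

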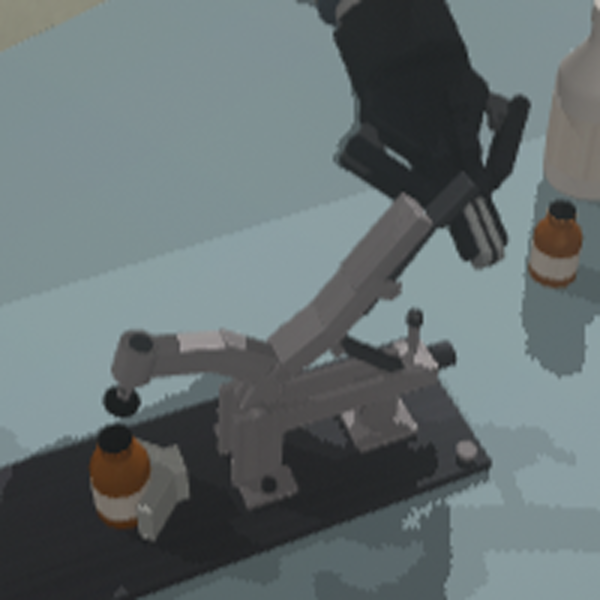

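Released: the jaw is open, the bottle stands in the V-block at (120,475), and the stopper top is at about 70 mm (8+58+4), so it is home. Backing the tool off to the side.

step_arm --plan "0 0 0 9 -4.3 0 255;0 0 0 27 -13 0 255;0 0 0 45 -21.6 5 255;0 0 0 72 -35 10 255;0 0 0 90 -43 30 255;0 0 0 90 -43 30 255;0 0 0 90 -43 30 255"

```text
clock: 19.2
eef_pos: [469.0, -70.9, 131.9]
tcp_rot: [-3.141, -1.042, 2.689]
contact_force: [-0.1, 0.6, -0.8]
opening: -0.001
grasp_force: 0.0
```

Run:
```python
from m import *
st();bot('s32');r.sign_off()
```

```text
t 19.2 tip [232.  101.  144.5] z [-0.003 -0.863 -0.505] y [-1.     0.004 -0.   ] F [-0.51 -0.37 -0.83] open -0.001 q [-0.27  0.85  1.38  0.17  1.94 -1.42]
side amber/cap 283 [[-12.7, -16.5, 12.6], [0.1, -9.7, 51.0], [15.6, 2.1, 64.3]]
side amber/cap 74 [[-5.2, -9.1, 68.4], [2.4, -1.8, 69.6], [10.0, 5.8, 71.5]]
the job is handed in; nothing more can be done
```

I've handed the job in: the cameras show the bottle upright in the V-block with its stopper home and the jaw open; the handle was pressed on to its stop at about 16 N, stayed locked untouched for over 2 s, and was then released by the lever (no verdict was returned at hand-in).

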